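# Click the lamp timer's thumbwheel round to its pointer

## Robot

A 7-joint arm with a two-finger parallel gripper is mounted at the origin on the work surface. World frame = base frame: x ahead of the robot, y to its left, z up, the work surface at z = 0. Lengths are in mm, angles in rad, forces in N, time in s.
With the tool pointing down it reaches from about 400 to 850 mm from the base axis. Payload 4.5 kg.
Tool frame: the origin (TCP) lies midway between the tips of the shut fingers; the grasp point (between the pads) lies 19 mm behind it; z points along the fingers, y is the line along which they close (so a half turn about z gives the same grasp; the last joint's range is limited). The gripper opens to 88 mm and grips with 3 to 60 N. Pads are 18 mm wide; open, the fingers measure 123 mm over their backs; the gripper's body (75 mm by 187 mm) begins 45 mm behind the grasp point.
Start: joints at [1.226, 0.689, -0.195, 1.565, 0.157, 0.902, -0.215], TCP at [231.159, -580.706, 238.743] pointing down, gripper open.
Joint ranges: [-3.01, 3.01], [-0.46, 2.08], [-1.47, 1.51], [0.13, 2.56], [-1, 4.14], [0.04, 2.09], [-2.66, 2.66]. Speed limits (rad/s): [2.57, 2.57, 3.14, 3.14, 3.14, 3.14, 3.14].

## Interface

Orientations are given as [roll, pitch, yaw] about the fixed x, y, z axes, in that order (R = Rz(yaw) Ry(pitch) Rx(roll)).
In Python, from workcell import * gives the robot as it stands.
- The arm moves only by the tool servo_tool, never from a script. Its argument "steps" is a list of rows, each a list of 5 numbers: the shift along the tool's x, y, z in m, then the turn about the tool's z in degrees, then the finger opening in m, from 0 to 0.0881. In form: [[dx, dy, dz, roll, fingers], ...]. A call has exactly 8 rows; each row is the pose to reach, as a shift and turn from the pose commanded when the call began, along the tool's axes at that moment; what a row does not reach only later rows make up. A row lasts 1/8 s, in which the tool goes at most 62.5 mm and 10.7 degrees, less where a joint would pass 70% of its speed; a pose out of reach is approached as far as the arm can. A call with a gripper value outside its range is refused whole. The fingers move at their own pace and stop on an object; the grip force is fixed at half the most. Time passes only in rows, so rows that repeat a pose let the fingers close, or fill a call up. It gives the time, the measured TCP pose, the force, the opening and the grip force at its end, in the units of the state.
- observe(): the state, without advancing time (a new reading comes with each control period).
- read_camera(name): name is "side" or "top"; returns a dict with "frame" (400x640x3 uint8, blue, green, red), "fx", "fy", "cx", "cy" (pixels), "R" (3x3) and "t" (3): a world point X has camera coordinates R X + t. Camera axes: x right, y down, z forward; pixel columns grow to the right and rows downward; lengths in mm; the calibration is good to about 2 mm. A picture is of the moment at which its call begins. There is no depth.
- sign_off(): hands the job in; it is judged then, once.
The state is a dict: "t": time; "joint_pos": joint angles; "qd": joint speeds; "joint_torque": joint torques, N m; "ee_pos": TCP position; "tool_rot": TCP orientation; "contact_force": force on the tool from outside, world axes, zero at the start; "ft_torque": the same for the moment, N m; "finger_gap": opening from 0.0 (shut) to 1.0 (fully open); "grasp_force": force on a finger pad.
Only numpy, scipy, OpenCV 4.12 (cv2) and the standard library are available. Lean on these libraries where they do the work, as an engineer would, in place of code of your own. Each camera call takes 0.05 s, during which the arm holds its last target. There are 200 camera calls.

## Task

The small wooden box on the table is the lamp's off-timer. With a fingertip, flick the edge of its lobed thumbwheel clockwise (seen from above), one click at a time, until the small round pip on the wheel stands exactly in front of the raised pointer ridge at the back of the box, and stop there without overrunning it by a click. Only push the wheel: do not lift or shove the box, leave the coasters, mug and remote where they are, and let go of the wheel at the end.

Things in the scene. Friction and masses are not known exactly. Their poses are not given: they have to be found in the camera images.
- timer: The lamp timer: oak box 110 (x) by 124 (y) by 46 mm high, 2 kg, loose on the table; origin at the centre of its underside, z up, -x is its front, towards the robot. A 13 mm base plate with walls to 46 mm at the back and both sides (inner faces at y = +-51 mm, reaching forward to x = -22 mm), open above and in front, where the wheel sticks out by 16 mm. It may slide at more than about 6 N.
- hub (a point): Point on the wheel's upright axis, half-way up the lobes: 25 mm in front of the box's centre, 32 mm above the table; axes as the box's (does not turn with the wheel). The white wheel is a disc of radius 34 mm (24 to 36 mm above the table) with eight equal lobes at 45 degree spacing round its edge. In every click one lobe points straight to the front (-x) and one straight to the back.
- edge (a point): Tip of the lobe that points to the front when the wheel rests in a click: 46 mm in front of hub, same height, fixed to the box, axes as the box's. Lobes are upright ribs 8 mm wide with round ends centred 42 mm from the axis, 24 to 40 mm above the table. The gap between neighbouring lobes is 24 mm wide at their ends and 12 mm deep.
- pip (a point): Top centre of the pip: a dark round stud 12 mm across and 8 mm high on the wheel's top face, 28 mm from the axis in line with one lobe; turns with the wheel; its top is 44 mm above the table.
- pointer (a point): Front end of the pointer: a dark raised ridge, 22 mm long, 6 mm wide and 6 mm high, on top of the box's back wall, in line with the wheel's axis; fixed to the box, 54 mm behind the wheel's axis and 49 mm above the table.
- wheel (a joint): Wheel angle, rad, growing clockwise seen from above (the front edge then moves to the box's +y side); 0 = pip at the pointer. Sprung clicks every 0.785 rad (45 degrees): 0, -0.785, -1.571...; pushed clearly more than half a click on, it snaps to the next by itself. Pushing a lobe over takes 1 to 2 N. Starts two, three or four clicks short (about -1.57, -2.36, -3.14).
- coaster_a: Stone coaster, loose, 96 mm across, 9 mm thick, lying to the right (-y) of the timer; origin at the centre of its underside.
- coaster_b: Stone coaster, the same, lying behind the timer; origin at the centre of its underside.
- mug: White mug, loose, 80 mm across, 85 mm high, standing behind and to the right of the timer; origin at the centre of its underside, handle at its +y.
- remote: Black remote control, loose, 160 by 42 by 18 mm, lying to the left (+y) of the timer; origin at the centre of its underside, long along its x.
There are look-alikes about, which are no part of the job. Of the things that look like the timer, the smallest one is meant.

How it is judged:
By the outcome, as a careful person would: the job done as asked, in the order asked, and still so for the second after the job is handed in, with the robot touching nothing.
It also fails if it takes over 48 s, if anything falls off the work surface, if the arm or the gripper's body presses on something with over 40 N, if the wrist force passes 120 N, or if a joint passes its speed limit or range.

## Working session

There is one attempt and no reset: what is moved stays moved. The work goes in short steps, Python scripts to look and compute and a tool call to move; the robot and the scene stay as the last step left them, time stands still between calls to the robot, and variables do not carry over. Pictures are saved under pics/ and viewed, at most 10 in all, crops included, and the job is handed in when it is done.

Besides the shell and the picture viewer there is one more tool, called by a JSON object that holds its "fn" and its "kwargs", one argument or row to a line. servo_tool: Moves the arm, as the interface text tells. Its arguments: {"type":"object","properties":{"steps":{"type":"array"}},"required":["steps"]}

```bash
mkdir -p pics
python3 - <<'E'
from workcell import *
import cv2,numpy as np
s=observe();print(s['t'],s['ee_pos'],s['tool_rot'],s['finger_gap'])
for n in("top","side"):
    c=read_camera(n);cv2.imwrite(f'pics/{n}0.png',c['frame']);print(n,c['fx'],c['fy'],c['cx'],c['cy'],np.round(c['R'],3).tolist(),c['t'])
E
```

```text
0.0 [ 230.8503634  -580.12954059  237.91915371] [-3.13979123e+00  1.20882446e-04  3.78886081e-01] 0.995099497126276
top 371.18919011359 371.18919011359 325.33447587722753 198.1516215258796 [[0.007, -1.0, 0.01], [-0.982, -0.009, -0.19], [0.19, -0.008, -0.982]] [ 66.46733943 586.38438942 757.62623325]
side 497.0058829538112 497.0058829538112 317.7907668198571 202.2630354169748 [[0.996, -0.089, -0.012], [-0.066, -0.644, -0.762], [0.06, 0.76, -0.647]] [-580.06832081  104.37588734 1104.98784306]
```

View pics/top0.png

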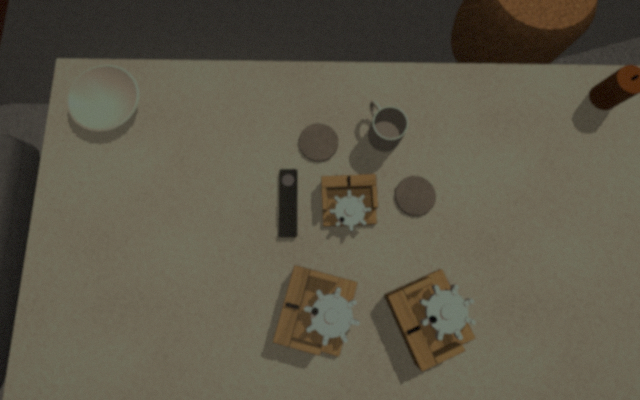

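View pics/side0.png

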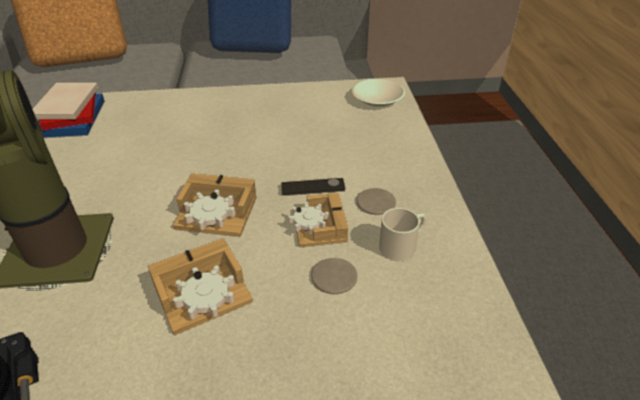

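Three candidates appear in the top view: the box at (350,203), the larger one at (318,312) and the larger one at (430,318). The first fits: it is the smallest, with the remote to its left, a coaster to its right, and a coaster and mug behind. I'll confirm it with a crop and measure it.

```bash
cat > h.py <<'E'
from workcell import *
import cv2,numpy as np
def ray(c,u,v,z):
    R,t=np.array(c['R']),np.array(c['t']);o=-R.T@t
    d=R.T@np.array([(u-c['cx'])/c['fx'],(v-c['cy'])/c['fy'],1]);return o+d*(z-o[2])/d[2]
def proj(c,X):
    p=np.array(c['R'])@X+np.array(c['t']);return np.array([c['fx']*p[0]/p[2]+c['cx'],c['fy']*p[1]/p[2]+c['cy']])
def blobs(m,x0,y0,mn=8):
    n,l,st,ce=cv2.connectedComponentsWithStats(m.astype(np.uint8))
    return [(np.round(ce[i]+[x0,y0],1),st[i,4]) for i in range(1,n) if st[i,4]>=mn]
E
python3 - <<'E'
from h import *
for n,(x0,y0,x1,y1) in dict(top=(310,160,390,240),side=(270,175,360,260)).items():
    c=read_camera(n);f=c['frame'][y0:y1,x0:x1];h=cv2.cvtColor(f,cv2.COLOR_BGR2HSV)
    cv2.imwrite(f'pics/{n}c.png',cv2.resize(f,None,fx=6.5,fy=6.5,interpolation=cv2.INTER_CUBIC))
    print(n,'dark',[(p,a,np.round(ray(c,*p,44)),np.round(ray(c,*p,49))) for p,a in blobs(h[...,2]<(45 if n=='top' else 50),x0,y0,6)])
    for s in(100,130,150):
        print('wood',s,[(p,a) for p,a in blobs((h[...,1]>s),x0,y0,30)])
    if n=='top':
        for s in (60,70): print('white',[(p,a,np.round(ray(c,*p,36))) for p,a in blobs((h[...,1]<s)&(h[...,2]>110),x0,y0,30)])
E
```

```text
top dark [(array([348.2, 182.2]), np.int32(12), array([625.,  20.,  44.]), array([624.,  20.,  49.])), (array([341.3, 219. ]), np.int32(7), array([542.,  36.,  44.]), array([541.,  36.,  49.]))]
wood 100 [(array([348.5, 193.9]), np.int32(1707))]
wood 130 [(array([352.6, 190.7]), np.int32(1024)), (array([328.7, 218.8]), np.int32(57))]
wood 150 []
white [(array([328.3, 169.8]), np.int32(443), array([656.,  65.,  36.])), (array([386.2, 165.5]), np.int32(46), array([667., -68.,  36.])), (array([380.2, 212.9]), np.int32(739), array([557., -52.,  36.])), (array([350.5, 209.9]), np.int32(595), array([563.,  15.,  36.])), (array([315.2, 232.8]), np.int32(77), array([512.,  93.,  36.]))]
white [(array([328.5, 169.8]), np.int32(448), array([656.,  64.,  36.])), (array([380.6, 209.4]), np.int32(816), array([565., -53.,  36.])), (array([350.5, 209.9]), np.int32(595), array([563.,  15.,  36.])), (array([315.5, 233.1]), np.int32(89), array([511.,  92.,  36.]))]
side dark [(array([309.9, 186.7]), np.int32(544), array([574., 109.,  44.]), array([573., 103.,  49.])), (array([298.5, 209. ]), np.int32(6), array([542.,  30.,  44.]), array([541.,  25.,  49.]))]
wood 100 [(array([326.1, 222.4]), np.int32(1577))]
wood 130 [(array([325.1, 200.5]), np.int32(341)), (array([326.4, 231.5]), np.int32(957))]
wood 150 []
```

View pics/topc.png

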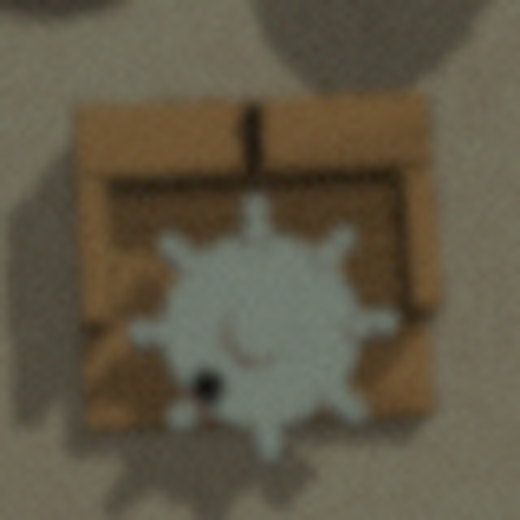

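View pics/sidec.png

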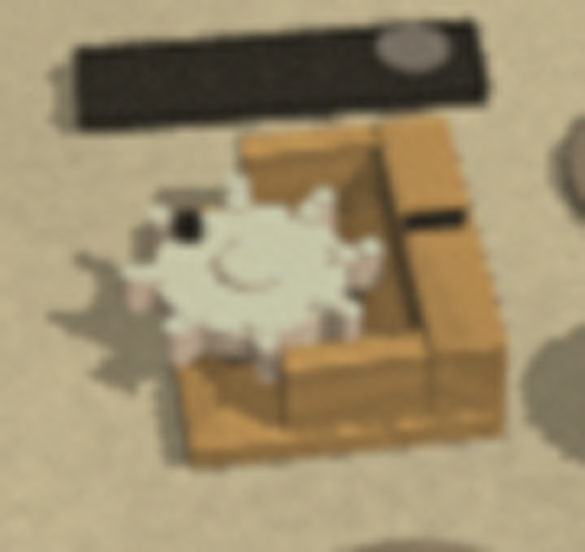

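The crops confirm it. This is the smallest box, with the wheel open to the front. In the top crop the pip sits front-left at (207,387), the pointer is at (250,140) and one lobe points to the front at (268,445). Clockwise here runs front, left, back, so the pip is three clicks short (-2.36 rad). Next I'll refine hub and yaw.

Run:
```python
from h import *
c=read_camera('top')
g=lambda u,v,z:ray(c,310+(u+.5)/6.5-.5,160+(v+.5)/6.5-.5,z)
b,f,l,r=[g(*p,40)[:2] for p in((257,193),(268,460),(131,333),(398,320))]
for n,(p,q) in dict(bf=(b,f),lr=(l,r)).items(): print(n,(p+q)/2,np.linalg.norm(p-q),np.degrees(np.arctan2(*(p-q)[::-1])))
print('box back corners',g(75,103,46),g(427,95,46),'pip',g(207,385,44),'pointer front',g(251,172,49))
s=read_camera('side')
gs=lambda u,v,z:ray(s,270+(u+.5)/6.5-.5,175+(v+.5)/6.5-.5,z)
print('side: pip',gs(187,224,44),'pointer front',gs(407,223,49),'disc c',gs(250,262,36))
```

```text
bf [563.48447595  16.16979927] 92.4813566648415 2.021465153218321
lr [563.00272221  15.4191646 ] 91.55107522414426 93.31914136761536
box back corners [639.60347544  80.97909708  46.        ] [643.63862711 -40.80194271  46.        ] pip [542.12547886  35.37265747  44.        ] pointer front [615.06507419  20.48477959  49.        ]
side: pip [541.15867305  30.22415247  44.        ] pointer front [617.21025603  17.1778497   49.        ] disc c [562.12136351  16.99217869  36.        ]
```

{"fn": "servo_tool", "kwargs": {
  "steps": [
    [0.04,-0.038,0,-9,0],
    [0.08,-0.076,0,-18,0],
    [0.12,-0.114,0,-27,0],
    [0.16,-0.152,0,-36,0],
    [0.2,-0.19,0,-45,0],
    [0.24,-0.228,0,-54,0],
    [0.28,-0.266,0,-63,0],
    [0.32,-0.304,0,-71,0]
  ]
}}

```text
t: 1.3
ee_pos: [416.8, -178.5, 239.0]
tool_rot: [3.141, 0.0, 1.622]
contact_force: [0.9, 0.2, -0.5]
finger_gap: 0.115
grasp_force: 0.0
```

{"fn": "servo_tool", "kwargs": {
  "steps": [
    [0.04,0.021,0,0,0],
    [0.08,0.043,0.01,0,0],
    [0.12,0.064,0.03,0,0],
    [0.158,0.085,0.06,0,0],
    [0.158,0.085,0.09,0,0],
    [0.158,0.085,0.11,0,0],
    [0.158,0.085,0.11,0,0],
    [0.158,0.085,0.11,0,0]
  ]
}}

```text
t: 2.3
ee_pos: [494.0, -18.1, 129.4]
tool_rot: [3.14, 0.0, 1.618]
contact_force: [0.5, 0.4, 1.1]
finger_gap: 0.006
grasp_force: 0.0
```

Run:
```python
from h import *
s=observe();print(s['t'],s['ee_pos'],s['tool_rot'],s['contact_force'])
a=read_camera('side')
p=proj(a,s['ee_pos']);print(p)
f=a['frame'][120:260,230:380];cv2.imwrite('pics/s2.png',cv2.resize(f,None,fx=4,fy=4,interpolation=cv2.INTER_CUBIC))
```

```text
2.3 [494.02465493 -18.10538488 129.39420115] [3.14037425e+00 1.76729863e-05 1.61769913e+00] [0.5121061  0.42098274 1.07644207]
[275.65393005 194.87149678]
```

View pics/s2.png

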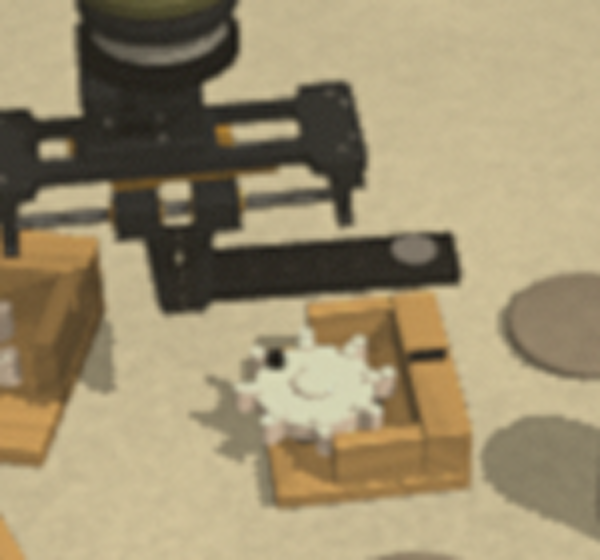

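The closed fingertips are about 25 mm across along the tool's y and hang in front and to the right of the wheel (crop (185,305)). I'll go down beside the front lobe and then in.

{"fn": "servo_tool", "kwargs": {
  "steps": [
    [0,0,0.04,0,0],
    [0,0,0.08,0,0],
    [0,0,0.101,0,0],
    [0,0,0.101,0,0],
    [0.002,0.007,0.101,0,0],
    [0.004,0.013,0.101,0,0],
    [0.005,0.0195,0.101,0,0],
    [0.005,0.0195,0.101,0,0]
  ]
}}

```text
t: 3.35
ee_pos: [513.8, -12.0, 28.2]
tool_rot: [3.14, -0.0, 1.618]
contact_force: [0.3, -0.4, 0.1]
finger_gap: 0.006
grasp_force: 0.0
```

{"fn": "servo_tool", "kwargs": {
  "steps": [
    [0.01,0,0,0,0],
    [0.015,0,0,0,0],
    [0.02,0,0,0,0],
    [0.025,0,0,0,0],
    [0.03,0,0,0,0],
    [0.034,0,0,0,0],
    [0.034,-0.01,0,0,0],
    [0.034,-0.02,0,0,0]
  ]
}}

```text
t: 4.35
ee_pos: [489.9, 20.4, 27.7]
tool_rot: [-3.141, 0.001, 1.618]
contact_force: [-0.2, 0.5, 0.4]
finger_gap: 0.008
grasp_force: 0.0
```

```bash
cat > look.py <<'E'
from h import *
import sys
s=observe();print(s['t'],s['ee_pos'],s['contact_force'])
a=read_camera('side');x0,y0,x1,y1=280,190,360,260
f=a['frame'][y0:y1,x0:x1];h=cv2.cvtColor(f,cv2.COLOR_BGR2HSV)
for p,n in blobs(h[...,2]<50,x0,y0,4): print(p,n,np.round(ray(a,*p,44),1),np.round(ray(a,*p,49),1))
cv2.imwrite(f'pics/{sys.argv[1]}.png',cv2.resize(f,None,fx=6.5,fy=6.5,interpolation=cv2.INTER_CUBIC))
E
python3 look.py s3
```

```text
4.35 [489.91090924  20.38811177  27.70078429] [-0.16198921  0.51191848  0.41172757]
[310.5 191.8] 82 [573.5  89.4  44. ] [573.2  83.3  49. ]
[282.4 206.3] 72 [505.3  43.5  44. ] [505.4  37.7  49. ]
[306.5 206. ] 6 [560.4  38.9  44. ] [560.1  33.1  49. ]
```

View pics/s3.png

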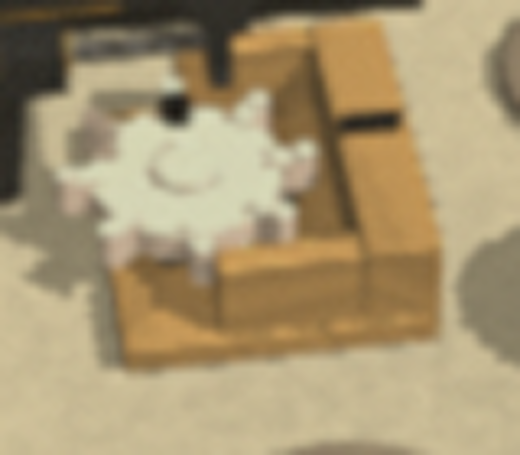

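The pip went one click, now pointing left (crop (175,107), about 28 mm to +y of the hub), and the box stands where it was. Next I return around the front to the same start point.

{"fn": "servo_tool", "kwargs": {
  "steps": [
    [-0.01,0,0,0,0],
    [-0.022,0,0,0,0],
    [-0.034,0,0,0,0],
    [-0.034,0,0,0,0],
    [-0.034,0.01,0,0,0],
    [-0.034,0.02,0,0,0],
    [-0.034,0.02,0,0,0],
    [-0.034,0.02,0,0,0]
  ]
}}

```text
t: 5.4
ee_pos: [512.6, -12.0, 27.7]
tool_rot: [-3.141, -0.0, 1.618]
contact_force: [-0.5, -0.4, -0.2]
finger_gap: 0.004
grasp_force: 0.0
```

{"fn": "servo_tool", "kwargs": {
  "steps": [
    [0.01,0,0,0,0],
    [0.015,0,0,0,0],
    [0.02,0,0,0,0],
    [0.025,0,0,0,0],
    [0.03,0,0,0,0],
    [0.034,0,0,0,0],
    [0.034,-0.01,0,0,0],
    [0.034,-0.02,0,0,0]
  ]
}}

```text
t: 6.4
ee_pos: [489.9, 20.4, 27.7]
tool_rot: [-3.141, 0.001, 1.618]
contact_force: [-0.1, -0.3, -0.6]
finger_gap: 0.004
grasp_force: 0.0
```

```bash
python3 look.py s4
```

```text
6.4 [489.90118503  20.38417643  27.70603943] [-0.12423038 -0.25930823 -0.6191934 ]
[311.4 191.7] 84 [575.7  89.6  44. ] [575.3  83.4  49. ]
[282.4 206.2] 71 [505.3  43.9  44. ] [505.4  38.   49. ]
[315.5 207.5] 4 [580.5  31.6  44. ] [580.1  25.8  49. ]
```

The pip is now back-left at pixel (315.5,207.5), hub + (18,20), so one click remains.

{"fn": "servo_tool", "kwargs": {
  "steps": [
    [-0.01,0,0,0,0],
    [-0.022,0,0,0,0],
    [-0.034,0,0,0,0],
    [-0.034,0,0,0,0],
    [-0.034,0.01,0,0,0],
    [-0.034,0.02,0,0,0],
    [-0.034,0.02,0,0,0],
    [-0.034,0.02,0,0,0]
  ]
}}

```text
t: 7.45
ee_pos: [512.6, -12.0, 27.7]
tool_rot: [-3.141, -0.0, 1.618]
contact_force: [-0.6, -0.7, 0.5]
finger_gap: 0.003
grasp_force: 0.0
```

{"fn": "servo_tool", "kwargs": {
  "steps": [
    [0.01,0,0,0,0],
    [0.015,0,0,0,0],
    [0.02,0,0,0,0],
    [0.025,0,0,0,0],
    [0.03,0,0,0,0],
    [0.034,0,0,0,0],
    [0.034,-0.01,0,0,0],
    [0.034,-0.02,0,0,0]
  ]
}}

```text
t: 8.45
ee_pos: [489.9, 20.4, 27.7]
tool_rot: [-3.141, 0.001, 1.618]
contact_force: [-0.2, -0.2, -0.6]
finger_gap: 0.008
grasp_force: 0.0
```

{"fn": "servo_tool", "kwargs": {
  "steps": [
    [0,-0.02,0,0,0],
    [0,-0.03,0,0,0],
    [0,-0.03,-0.02,0,0],
    [0,-0.03,-0.05,0,0],
    [0,-0.03,-0.08,0,0],
    [0,-0.03,-0.11,0,0],
    [0,-0.03,-0.12,0,0],
    [0,-0.03,-0.12,0,0]
  ]
}}

```text
t: 9.45
ee_pos: [461.3, 19.1, 147.7]
tool_rot: [3.141, 0.0, 1.617]
contact_force: [0.8, -0.7, 1.2]
finger_gap: 0.004
grasp_force: 0.0
```

```bash
python3 look.py s5
```

```text
9.45 [461.28423065  19.14514134 147.71068857] [ 0.80024467 -0.74549615  1.23870798]
[302.4 191. ] 123 [554.6  94.4  44. ] [554.4  88.2  49. ]
[320.5 213. ] 6 [590.1  11.5  44. ] [589.6   5.9  49. ]
```

View pics/s5.png

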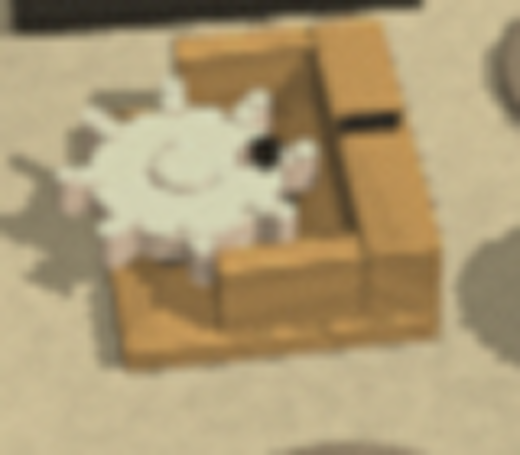

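The pip stands at crop (263,150), on the lobe facing the pointer (370,121). It measures about (590,16) mm against an expected (591,17). The box is unmoved and the finger is clear.

```bash
python3 -c "
from workcell import *
print(sign_off())"
```

```text
the job is handed in; nothing more can be done
None
```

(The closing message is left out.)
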